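# Lever the amber filter cassette off its spring catch

## Robot

A 7-joint arm with a two-finger parallel gripper is mounted at the origin on a cart in front of the work surface, level with it; the furniture and walls round the work are solid. World frame = base frame: x ahead of the robot, y to its left, z up, the work surface at z = 0. Lengths are in m, angles in rad, forces in N, time in s.
With the tool pointing down it reaches from about 0.4 to 0.85 m from the base axis. Payload 10.4 kg.
Tool frame: the origin (TCP) lies between the finger pads; the fingertips stand ahead of it and the grasp point (between the pads) lies 6 mm ahead of it (finger_overhang is the z of the fingertips in the tool frame, in m); z points along the fingers, y is the direction in which the jaws open and shut (so a half turn about z gives the same grasp; the last joint's range is limited). The gripper opens to 85 mm and grips with 20 to 120 N. Pads are 22 mm wide; open, the fingers measure 114 mm over their backs; the gripper's body (76 mm by 85 mm) begins 54 mm behind the grasp point. The pads swing forward as they close: fully open they stand 13 mm farther back than shut.
Start: joints at [1.178, 0.332, -0.065, 1.46, 0.022, 1.35, -0.088], TCP at [0.226, -0.583, 0.229] pointing down, gripper open.
Joint ranges: [-2.6, 2.6], [-0.5, 2.12], [-1.47, 1.34], [0.16, 2.42], [-1.27, 4.41], [0.06, 2.06], [-2.6, 2.6]. Speed limits (rad/s): [2.22, 2.22, 2.79, 2.79, 3.14, 3.14, 3.14].

## Interface

Orientations are given as a unit quaternion [x, y, z, w].
In Python, from workcell import * gives the robot as it stands.
- The arm moves only by the shell command python3 -m creep 'ROWS' [FORCE]. ROWS is JSON, a list of rows, each a list of 7 numbers: the turn, a rotation vector about the tool's x, y, z in rad, then the shift along the tool's x, y, z in mm, then the closure in counts, from 0 (fully open) to 255 (shut). In form: [[wx, wy, wz, dx, dy, dz, claw], ...]. A call has 1 to 8 rows; each row shifts and turns the commanded pose from where the row before left it, along the tool's axes as they then stand; what a row does not reach is not made up. A row lasts 1/10 s, in which the tool goes at most 50 mm and 8.59 degrees, less where a joint would pass 70% of its speed; a pose out of reach is approached as far as the arm can. A call is refused whole if a number of a shift passes 50 or a number of a turn 0.15, either way. A call with a gripper value outside its range is refused whole. The fingers move at their own pace and stop on an object; FORCE is the grip in N (left out, the last holds). Time passes only in rows, so rows that do not move let the fingers close. It gives the time, the measured TCP pose, the force and the opening at its end, in the units of the state.
- get_obs(): the state, without advancing time (a new reading comes with each control period).
- camera(name): name is "scene" or "top"; returns (picture, depth): 420x560x3 uint8, blue, green, red; 420x560 float32, m along the optical axis (not along the pixel's ray), 0 where there is no reading.
- camera_model(name): a dict with "camera_matrix" (3x3 intrinsics, pixels), "R" (3x3) and "t" (3): a world point X has camera coordinates R X + t. Camera axes: x right, y down, z forward; pixel columns grow to the right and rows downward; lengths in m; the calibration is good to about 2 mm. A picture is of the moment at which its call begins. camera_model takes no time and is no camera call.
- hand_in(): hands the job in, once; it reports no verdict.
The state is a dict: "clock": time; "joint_pos": joint angles; "joint_velocities": joint speeds; "tau": joint torques, N m; "position": TCP position; "ee_rot": TCP orientation; "ft_force": force on the tool from outside, world axes, zero at the start; "torque": the same for the moment, N m; "grip_width": opening from 0.0 (shut) to 1.0 (fully open).
Only numpy, scipy, OpenCV 4.12 (cv2) and the standard library are available. Lean on these libraries where they do the work, as an engineer would, in place of code of your own. Each camera call takes 0.05 s, during which the arm holds its last target.

## Task

The cassette with the amber (orange) filter sits snugly on a spring catch in its dock. Take the red-handled driver that lies between the two docks, put its shaft into the gap between that cassette and the dock's prying wall, and lever against the wall until the cassette slips off its catch and stays free of it in the dock; do not touch either cassette with the gripper, and leave the blue one seated. Then lay the driver flat on the table, clear of the dock.

Things in the scene. Friction and masses are not known exactly. Their poses are not given: they have to be found in the camera images.
- driver: Red-handled ball driver lying on the table between the docks, 193 mm long, 70 g. Origin mid-length on its underside, 10 mm below its axis. +x points to the handle's butt: handle, 20 mm thick, x = +7..+97 mm (grip it across, near +45); steel shaft, 6 mm thick, from there to the tip at x = -97. At first the tip points away from the robot. The yellow-handled driver is not to be used.
- cassette_amber: Black block 60 (x) x 50 (y) x 28 mm, round orange filter on top; origin: centre of underside, axes as the dock's. Spring rollers at y = 0 in both rails (housings 28 mm high, out to x = +-49) snap into its notches: about 10 N pushes it in the dock's +y off them. It is free after 6 mm and stays where left; a stop ends its slide at 16 mm.
- dock_amber: Fixed pale metal plate 100 (x) x 110 (y) x 10 mm; origin on the table under the seated cassette; +x away from the robot, yaw within 15 deg. Cassette at y = -25..25, z = 10..38. Prying wall along x: inner face y = -39, x = -31 (round near end) to 30, z = 10..36. Lever: shaft in the 14 mm gap 28 mm up, tip at x = +14; swing handle to -y about the wall's near end by about 0.5 rad: tip pushes +y.
- cassette_blue: The same black block with a round blue filter, origin at the centre of its underside, seated in an identical dock; to be left as it is. Which of the two stands on the left varies.

How it is judged:
On the way, in this order (a step that is already met when the one before it is completed fails the run):
1. the red driver bears on the dock's wall and presses on the still seated amber cassette (contact force between driver and cassette_amber above 1 N and contact force between driver and dock_amber above 0.5 N and y of cassette_amber in the frame of dock_amber below 0.005 m), for 0.05 s.
2. the amber cassette has slipped off its catch (y of cassette_amber in the frame of dock_amber above 0.006 m), for 0.1 s.
At the end, for the whole second after the job is handed in: The amber cassette is off its catch: at least 6 mm along the dock's +y from its seat, still flat between the rails in the dock; the blue cassette is within 4 mm of where it was; the red driver lies flat on the table (within about 8 degrees of level), not touching the amber dock; all at rest (y of cassette_amber in the frame of dock_amber between 0.006 and 0.02 m and angle between cassette_amber's own z axis and vertical below 0.15 rad and z of cassette_amber in the frame of dock_amber below 0.014 m and distance of cassette_blue from where it was at the start of the episode below 0.004 m and height (world z) of driver below 0.026 m and angle between driver's own x axis and vertical between 1.42 and 1.72 rad and contact force between driver and dock_amber below 0.05 N and linear speed of driver below 0.03 m/s and linear speed of cassette_amber below 0.02 m/s).
It fails at once if the gripper or arm touches a cassette (contact force between any of the fingers, the arm and cassette_amber above 0.5 N or contact force between any of the fingers, the arm and cassette_blue above 0.5 N).
It fails at once if the blue cassette is shifted off its seat (distance of cassette_blue from where it was at the start of the episode above 0.006 m).
It also fails if it takes over 38 s, if anything falls off the work surface, if the arm or the gripper's body presses on something with over 40 N, if the wrist force passes 120 N, or if a joint passes its speed limit or range.

## Working session

There is one attempt and no reset: what is moved stays moved. The work goes in short steps, Python scripts to look and compute and a shell command to move; the robot and the scene stay as the last step left them, time stands still between calls to the robot, and variables do not carry over. Pictures are saved under pics/ and viewed, and the job is handed in when it is done.

```bash
ls; mkdir -p pics
python3 - <<'E'
from workcell import *
import cv2
print(get_obs())
for n in("scene","top"):
    p,d=camera(n); cv2.imwrite(f"pics/{n}0.png",p); import numpy as np; np.save(f"pics/{n}0.npy",d); cm=camera_model(n); print(n,cm)
E
```

```text
pics
{'clock': 0.0, 'joint_pos': array([ 1.17840412,  0.33284554, -0.06467931,  1.46094965,  0.02162809,
        1.34989165, -0.08851452]), 'joint_velocities': array([ 0.00105972, -0.00037479,  0.00278281, -0.00088168,  0.00050014,
       -0.00077702, -0.00012674]), 'tau': array([-1.01883626e-03, -6.25449228e+01,  4.81668301e-02, -3.91611850e+01,
        1.60111045e-02,  9.85017599e-03,  1.46341392e-05]), 'position': array([ 0.22572632, -0.58240892,  0.22822836]), 'ee_rot': array([ 9.82955736e-01,  1.83841051e-01, -1.77195248e-04, -6.76232081e-04]), 'ft_force': array([ 0.20581139,  0.4134663 , -0.54778467]), 'torque': array([0.00921288, 0.00504785, 0.04513381]), 'grip_width': 0.9989247521449995}
scene {'camera_matrix': array([[519.76868453,   0.        , 267.15622748],
       [  0.        , 519.76868453, 212.771529  ],
       [  0.        ,   0.        ,   1.        ]]), 'R': array([[-0.73388579, -0.67908966,  0.01577629],
       [-0.37273009,  0.38317214, -0.84513395],
       [ 0.56787669, -0.62611209, -0.53432174]]), 't': array([0.33192542, 0.26386201, 0.50677789])}
top {'camera_matrix': array([[471.55915107,   0.        , 285.31967951],
       [  0.        , 471.55915107, 208.90228895],
       [  0.        ,   0.        ,   1.        ]]), 'R': array([[ 0.01924235, -0.9998    , -0.00544979],
       [-0.99794302, -0.01887265, -0.06126622],
       [ 0.06115112,  0.00661749, -0.99810658]]), 't': array([-0.1035007 ,  0.53787065,  0.8794058 ])}
```

View pics/scene0.png

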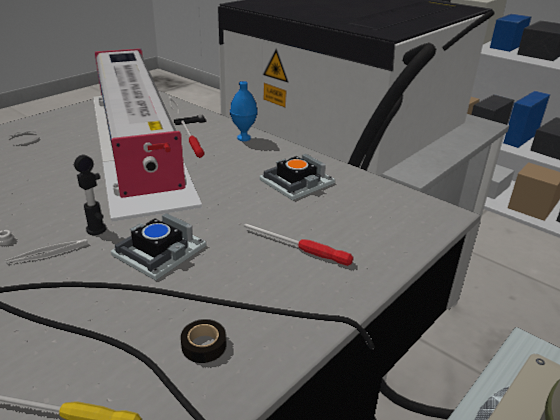

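View pics/top0.png

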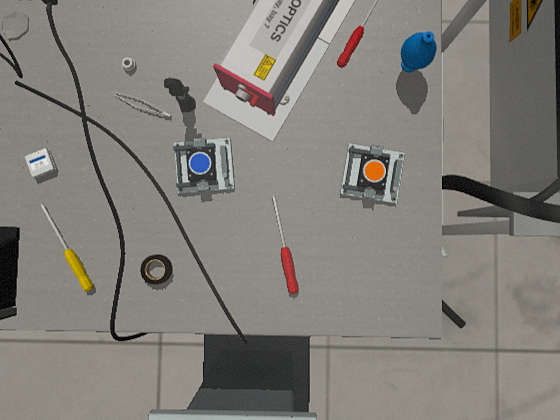

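```bash
cat > h.py <<'E'
from workcell import *
import numpy as np, cv2
from scipy.spatial.transform import Rotation as Rot
def ray(n,u,v,z):
    c=camera_model(n);K=c["camera_matrix"];R=c["R"];t=c["t"]
    d=R.T@np.linalg.solve(K,[u,v,1.]);o=-R.T@t
    return o+d*(z-o[2])/d[2]
def proj(n,X):
    c=camera_model(n);p=c["camera_matrix"]@(c["R"]@np.array(X)+c["t"]);return p[:2]/p[2]
E
python3 - <<'E'
from h import *
p=cv2.imread("pics/top0.png")
c=cv2.resize(p[135:215,330:415],None,fx=7,fy=7,interpolation=cv2.INTER_CUBIC);cv2.imwrite("pics/c_amb.png",c)
s=cv2.imread("pics/scene0.png")
c=cv2.resize(s[145:205,250:345],None,fx=8,fy=8,interpolation=cv2.INTER_CUBIC);cv2.imwrite("pics/c_ambs.png",c)
hsv=cv2.cvtColor(p,cv2.COLOR_BGR2HSV)
# orange, blue disc
for nm,lo,hi,roi in(("orange",(8,150,120),(22,255,255),(340,140,70,70)),("blue",(105,120,100),(125,255,255),(170,130,70,70))):
    x,y,w,h=roi;m=cv2.inRange(hsv[y:y+h,x:x+w],lo,hi);M=cv2.moments(m,True);u,v=M['m10']/M['m00']+x,M['m01']/M['m00']+y
    print(nm,u,v,M['m00'],ray("top",u,v,.038))
m=cv2.inRange(hsv,(0,120,60),(8,255,255))|cv2.inRange(hsv,(172,120,60),(180,255,255));m2=np.zeros_like(m);m2[230:310,265:310]=m[230:310,265:310]
cs=max(cv2.findContours(m2,0,2)[0],key=cv2.contourArea);print(cv2.minAreaRect(cs))
pts=np.array([ray("top",*q[0],.01)[:2] for q in cs]);print(cv2.minAreaRect(pts.astype(np.float32)),pts.min(0),pts.max(0))
print("tip",ray("top",275,196,.01),ray("top",294,294,.01))
E
```

```text
orange 374.135231316726 170.4626334519573 281.0 [ 0.61316943 -0.25718969  0.038     ]
blue 199.434628975265 162.660777385159 283.0 [0.6218174  0.06853751 0.038     ]
((288.6014709472656, 270.18719482421875), (46.86868667602539, 10.401666641235352), 78.2317123413086)
((0.4239017367362976, -0.1016097441315651), (0.08839310705661774, 0.01975114271044731), 12.879079818725586) [ 0.38097935 -0.11823716] [ 0.46756568 -0.08643394]
tip [ 0.56451525 -0.07293566  0.01      ] [ 0.37921807 -0.11269795  0.01      ]
```

View pics/c_amb.png

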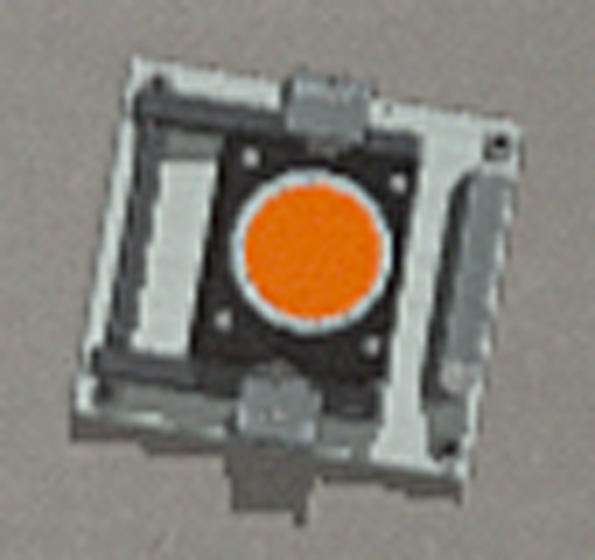

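View pics/c_ambs.png

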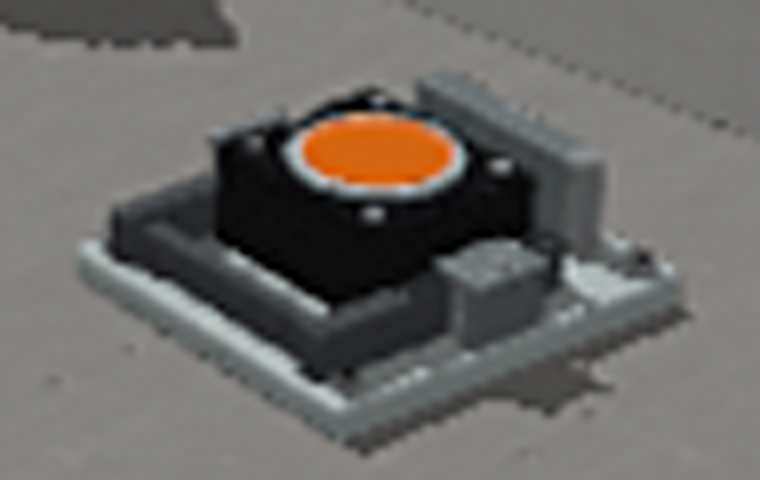

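Run:
```python
from h import *
def P(q,z): return ray("top",330+(q[0]+.5)/7-.5,135+(q[1]+.5)/7-.5,z)[:2]
S=[P(q,.038) for q in((251,157),(399,183),(222,318),(371,344))]
print("screws",np.mean(S,0))
a=lambda v:np.degrees(np.arctan2(v[1],v[0]))
print(a(S[0]-S[2]),a(S[1]-S[3]),a(S[0]-S[1])-90,a(S[2]-S[3])-90)
C=[P(q,.01) for q in((135,62),(520,125),(75,410),(462,470))]
print("plate",np.mean(C,0),a(C[0]-C[2]),a(C[1]-C[3]),a(C[0]-C[1])-90,a(C[2]-C[3])-90,[np.linalg.norm(C[0]-C[2]),np.linalg.norm(C[0]-C[1])])
# predicted positions
for yaw in(-10,-9):
  c=np.array([.613,-.257]);R=Rot.from_euler('z',yaw,degrees=True).as_matrix()
  for nm,X in dict(wn=(-31,-39,36),wf=(30,-39,36),wn2=(-31,-49,36),c1=(-30,-25,38),c2=(30,-25,38),c3=(-30,25,38)).items():
    w=R@np.array(X)/1000+np.r_[c,0]; q=proj("top",w); s=proj("scene",w);print(yaw,nm,w.round(4),((q-[330,135]+.5)*7-.5).round(),((s-[250,145]+.5)*8-.5).round())
# scene-view orange check
s=cv2.imread("pics/scene0.png");hs=cv2.cvtColor(s,cv2.COLOR_BGR2HSV)[145:205,250:345]
m=cv2.inRange(hs,(8,150,120),(22,255,255));M=cv2.moments(m,True);print("scene orange",ray("scene",M['m10']/M['m00']+250,M['m01']/M['m00']+145,.038))
hs=cv2.cvtColor(s,cv2.COLOR_BGR2HSV);m=cv2.inRange(hs,(0,120,60),(8,255,255))|cv2.inRange(hs,(172,120,60),(180,255,255));m[:230]=0;m[:,:280]=0
cs=max(cv2.findContours(m,0,2)[0],key=cv2.contourArea);M=cv2.moments(cs);print("scene red",ray("scene",M['m10']/M['m00'],M['m01']/M['m00'],.01),cv2.boundingRect(cs))
p=cv2.imread("pics/top0.png")
cv2.imwrite("pics/c_drv.png",cv2.resize(p[190:300,255:310],None,fx=5,fy=5,interpolation=cv2.INTER_CUBIC))
d=np.load("pics/top0.npy")
for u,v in((288,265),(288,275),(200,162),(374,170),(330,230)):print(u,v,d[v,u])
```

```text
screws [ 0.61339429 -0.25686865]
-9.591179619320206 -9.40452130061829 -9.025601383136944 -8.913325991718182
plate [ 0.61309077 -0.2584539 ] -9.033857190164099 -9.198575966706294 -8.36719864347414 -7.7885753285400625 [np.float64(0.09771670883602372), np.float64(0.10705555805305508)]
-10 wn [ 0.5757 -0.29    0.036 ] [433. 395.] [587. 160.]
-10 wf [ 0.6358 -0.3006  0.036 ] [474. 171.] [422.  70.]
-10 wn2 [ 0.574  -0.2999  0.036 ] [470. 402.] [618. 149.]
-10 c1 [ 0.5791 -0.2764  0.038 ] [384. 380.] [541. 167.]
-10 c2 [ 0.6382 -0.2868  0.038 ] [424. 160.] [379.  77.]
-10 c3 [ 0.5878 -0.2272  0.038 ] [198. 344.] [380. 224.]
-9 wn [ 0.5763 -0.2907  0.036 ] [436. 393.] [587. 159.]
-9 wf [ 0.6365 -0.3002  0.036 ] [473. 168.] [418.  69.]
-9 wn2 [ 0.5747 -0.3005  0.036 ] [473. 399.] [617. 148.]
-9 c1 [ 0.5795 -0.277   0.038 ] [386. 379.] [542. 166.]
-9 c2 [ 0.6387 -0.2864  0.038 ] [422. 158.] [376.  76.]
-9 c3 [ 0.5873 -0.2276  0.038 ] [200. 346.] [383. 224.]
scene orange [ 0.6125278  -0.25502943  0.038     ]
scene red [ 0.42177981 -0.09959598  0.01      ] (298, 239, 55, 27)
288 265 0.8831948
288 275 0.8850689
200 162 0.8779706
374 170 0.87566555
330 230 0.9110966
```

View pics/c_drv.png

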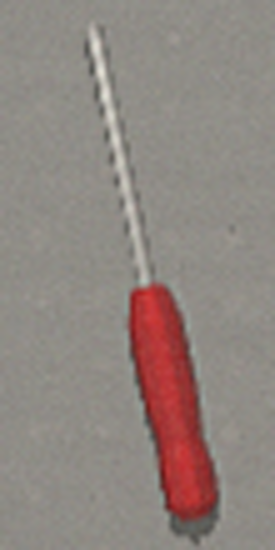

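```bash
python3 - <<'E'
import workcell
print([x for x in dir(workcell) if x[0]!='_']); print(getattr(workcell,'finger_overhang',None))
E
python3 -m creep '[[0,0,0,25,-26,0,0],[0,0,0,35,-35,0,0],[0,0,0,35,-35,0,0],[0,0,0,35,-35,0,0],[0,0,0,35,-35,0,0],[0,0,0,35,-35,0,0],[0,0,0,35,-35,0,0],[0,0,0,35,-35,0,0]]' 60
```

```text
['MotionError', 'camera', 'camera_model', 'finger_overhang', 'get_obs', 'hand_in']
0.025
clock: 0.9
position: [0.3799, -0.2305, 0.2289]
ee_rot: [0.983, 0.184, -0.0, 0.0]
ft_force: [1.2, -0.6, -0.7]
grip_width: 1.002
```

```bash
python3 -m creep '[[0,0,0,31,-35,0,0],[0,0,0,31,-35,0,0],[0,0,0,31,-35,0,0],[0,0,0.08,0,0,40,0],[0,0,0.075,0,0,40,0],[0,0,0,0,0,40,0],[0,0,0,0,0,0,0]]' 60
python3 - <<'E'
from h import *
o=get_obs();print(o['position'],Rot.from_quat(o['ee_rot']).as_matrix()[:,0],o['joint_pos'])
for n in("scene","top"):
    p,d=camera(n);cv2.imwrite(f"pics/{n}1.png",p)
E
```

```text
clock: 1.6
position: [0.425, -0.1001, 0.1048]
ee_rot: [0.994, 0.107, -0.004, -0.002]
ft_force: [-1.4, -0.9, -0.4]
grip_width: 1.0
[ 0.42500024 -0.10014604  0.10479975] [ 0.97688626  0.2136397  -0.00716335] [ 0.67684452  0.07754905 -0.56069746  2.05117748  0.04584588  1.03338282
 -1.26181804]
```

View pics/scene1.png

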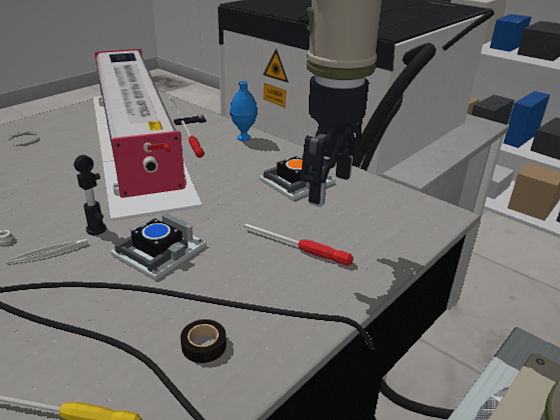

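View pics/top1.png

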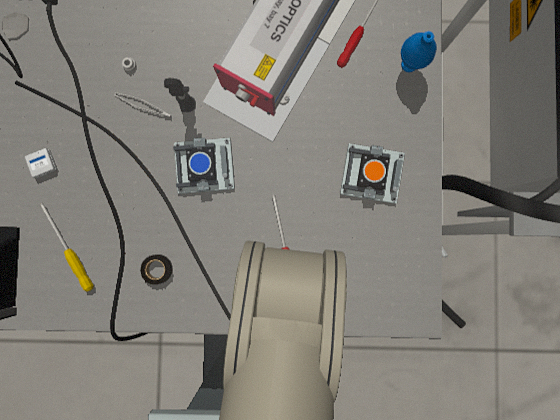

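```bash
python3 -m creep '[[0,0,0,3,0,30,0],[0,0,0,0,0,30,0],[0,0,0,0,0,14,0],[0,0,0,0,0,4,0],[0,0,0,0,0,0,0]]' 60
python3 - <<'E'
from h import *
o=get_obs();print(o['position'],o['ft_force'],Rot.from_quat(o['ee_rot']).as_matrix()[:,[0,2]])
p,d=camera("scene");cv2.imwrite("pics/s2.png",cv2.resize(p[170:310,220:400],None,fx=4,fy=4))
E
```

```text
clock: 2.2
position: [0.4326, -0.1007, 0.0325]
ee_rot: [0.994, 0.107, 0.001, 0.0]
ft_force: [0.3, -0.4, 0.8]
grip_width: 0.997
[ 0.43257733 -0.10074238  0.03249732] [ 0.30498314 -0.39828226  0.75736754] [[ 9.77066939e-01  1.81547925e-03]
 [ 2.12926118e-01 -6.63252642e-04]
 [ 1.63262399e-03 -9.99998132e-01]]
```

View pics/s2.png

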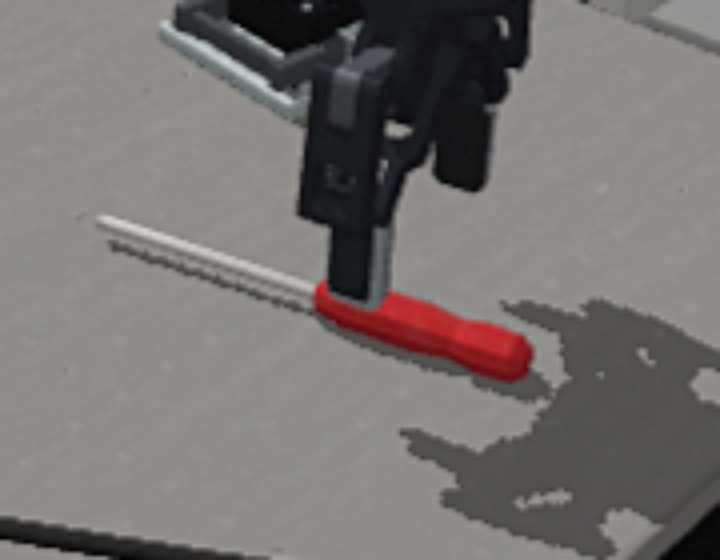

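```bash
python3 -m creep '[[0,0,0,0,0,4,0],[0,0,0,0,0,0,255],[0,0,0,0,0,0,255],[0,0,0,0,0,0,255],[0,0,0,0,0,0,255],[0,0,0,0,0,0,255],[0,0,0,0,0,0,255],[0,0,0,0,0,0,255]]' 80
python3 - <<'E'
from h import *
o=get_obs();print(o['position'],o['ft_force'],o['torque'])
p,d=camera("scene");cv2.imwrite("pics/s3.png",cv2.resize(p[170:310,220:400],None,fx=4,fy=4))
E
```

```text
clock: 3.05
position: [0.4314, -0.1004, 0.027]
ee_rot: [0.994, 0.107, 0.0, 0.0]
ft_force: [0.2, -0.1, -0.5]
grip_width: -0.003
[ 0.43143426 -0.10036989  0.02701942] [ 0.17831649 -0.13242619 -0.49626148] [0.05216447 0.00799697 0.05808427]
```

View pics/s3.png

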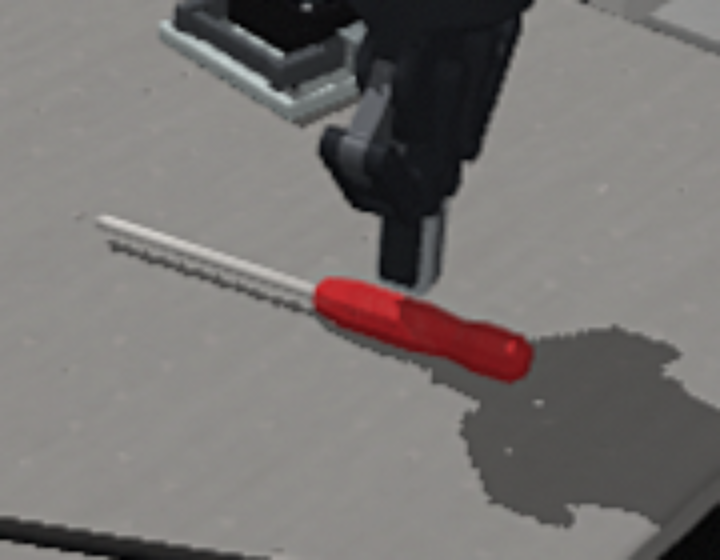

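Run:
```python
from h import *
for n in("scene","top"):
    c=camera_model(n);print(n,-c["R"].T@c["t"])
o=get_obs();P=o['position']
f=lambda X:((proj("scene",X)-[220,170])*4).round()
print("tcp",f(P),"grasp",f(P-[0,0,.006]),"tip",f(P-[0,0,.025]),"handle",f([.4307,-.1,.01]))
p,d=camera("scene")
def back(u,v,d):
    c=camera_model("scene");K=c["camera_matrix"];X=np.linalg.solve(K,[u*d,v*d,d]);return c["R"].T@(X-c["t"])
for q in((410,275),(430,275),(400,260),(420,230),(420,320),(340,300),(500,350)):
    u,v=q[0]/4+220,q[1]/4+170;dd=d[int(v),int(u)];print(q,dd,back(u,v,dd).round(4))
```

```text
scene [0.05415731 0.44160231 0.48854463]
top [ 0.48497921 -0.09914841  0.91012996]
tcp [407. 280.] grasp [405. 292.] tip [402. 332.] handle [404. 317.]
(410, 275) 0.77869594 [ 0.421  -0.0873  0.0409]
(430, 275) 0.78456944 [ 0.4182 -0.0965  0.0376]
(400, 260) 0.7787456 [ 0.4259 -0.087   0.0455]
(420, 230) 0.7732956 [ 0.422  -0.0926  0.0582]
(420, 320) 0.7985191 [ 0.4211 -0.0968  0.0149]
(340, 300) 0.8112699 [ 0.4528 -0.0872  0.0135]
(500, 350) 0.78420264 [ 0.3881 -0.1033  0.0143]
```

Run:
```python
from h import *
o=get_obs();print(o['position'],o['joint_pos'],o['grip_width'])
# scene1: open at (.425,-.1001,.1048); tool y dir = (sin12.3,-cos12.3)
ty=np.array([.213,-.977,0])
for s in(-.0425,.0425):
  for z in(.025,.012,0,-.02): print(s,z,proj("scene",np.array([.425,-.1,.1048-z])+ty*s).round())
p,d=camera("scene");cv2.imwrite("pics/s4.png",p);t,d2=camera("top");cv2.imwrite("pics/t4.png",t)
```

```text
[ 0.43139561 -0.10034286  0.02699059] [ 0.64293065  0.21592805 -0.55066997  2.10673151  0.1491303   0.85559382
 -1.35144355] -0.00024691069196473755
-0.0425 0.025 [315. 226.]
-0.0425 0.012 [315. 218.]
-0.0425 0 [316. 211.]
-0.0425 -0.02 [317. 199.]
0.0425 0.025 [339. 200.]
0.0425 0.012 [340. 193.]
0.0425 0 [341. 186.]
0.0425 -0.02 [342. 174.]
```

View pics/s4.png

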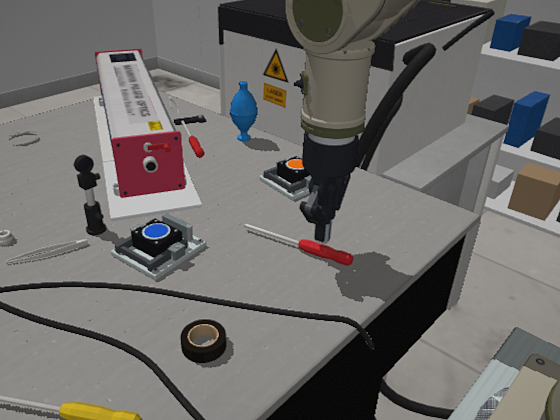

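```bash
python3 -m creep '[[0,0,0,0,0,0,0],[0,0,0,0,0,0,0],[0,0,0,0,0,0,0],[0,0,0,0,0,0,0],[0,0,0,0,0,0,0],[0,0,0,0,0,10,0],[0,0,0,0,0,10,0],[0,0,0,0,0,0,0]]' 80
python3 - <<'E'
from h import *
o=get_obs();print(o['position'],o['ft_force'],o['torque'])
p,d=camera("scene");cv2.imwrite("pics/s5.png",cv2.resize(p[170:310,220:400],None,fx=4,fy=4))
E
```

```text
clock: 4.05
position: [0.4302, -0.1001, 0.0053]
ee_rot: [0.994, 0.107, -0.001, -0.001]
ft_force: [0.4, 1.2, 0.3]
grip_width: 1.001
[ 0.43018498 -0.10005044  0.00528588] [0.38396081 1.16710877 0.2882263 ] [-0.06414212  0.01349623 -0.00952078]
```

View pics/s5.png

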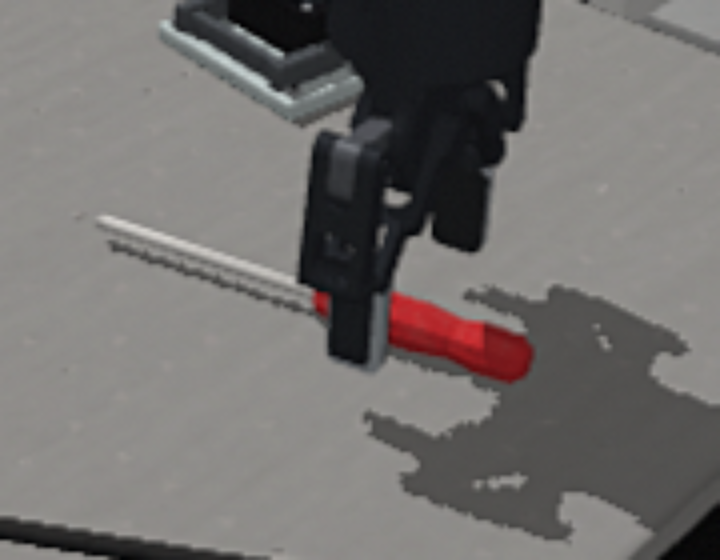

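```bash
python3 -m creep '[[0,0,0,0,0,9,0],[0,0,0,0,0,0,120],[0,0,0,0,0,0,160],[0,0,0,0,0,0,200],[0,0,0,0,0,0,255],[0,0,0,0,0,0,255],[0,0,0,0,0,0,255],[0,0,0,0,0,0,255]]' 100
python3 - <<'E'
from h import *
o=get_obs();print(o['position'],o['ft_force'],o['torque'])
p,d=camera("scene");cv2.imwrite("pics/s6.png",cv2.resize(p[170:310,220:400],None,fx=4,fy=4))
E
```

```text
clock: 4.9
position: [0.4317, -0.1005, -0.0014]
ee_rot: [0.994, 0.107, 0.0, 0.0]
ft_force: [-3.0, 0.9, 8.0]
grip_width: 0.202
[ 0.43166381 -0.1004949  -0.00136043] [-2.95635533  0.94920022  7.99745469] [0.14089385 0.69083408 0.07767111]
```

View pics/s6.png

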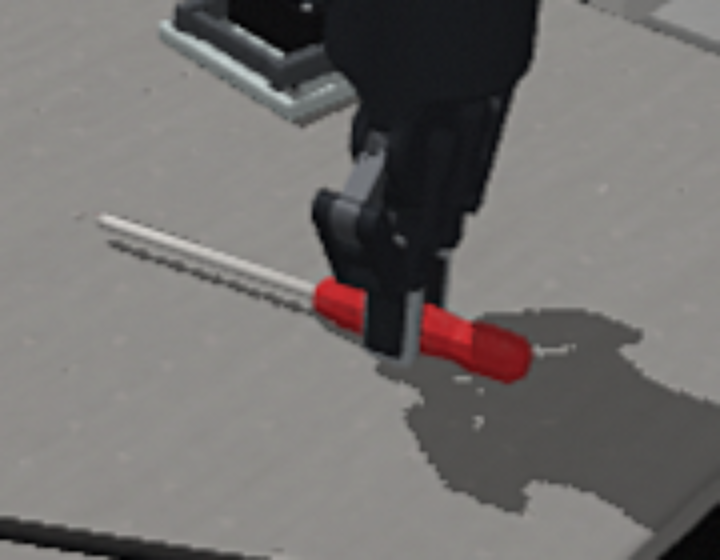

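```bash
python3 -m creep '[[0,0,0,0,0,-20,255],[0,0,0,0,0,-40,255],[0,0,0,0,0,-30,255],[0,0,0,3.5,43.5,0,255],[0,0,0,3.5,43.5,0,255],[0,0,0,3.5,43.5,0,255],[0,0,0,3.5,43.5,0,255],[0,0,0.125,0,0,0,255]]' 100
python3 -m creep '[[0,0,0.125,0,0,0,255],[0,0,0.125,0,0,0,255],[0,0,0,0,0,0,255],[0,0,0,0,0,0,255]]' 100
cat >> h.py <<'E'
def look(tag,crop_t=(130,300,250,420),crop_s=(130,280,230,430)):
    out=[]
    for n,c in(("top",crop_t),("scene",crop_s)):
        p,d=camera(n);cv2.imwrite(f"pics/{tag}_{n}_full.png",p)
        cv2.imwrite(f"pics/{tag}_{n}.png",cv2.resize(p[c[0]:c[1],c[2]:c[3]],None,fx=3.5,fy=3.5,interpolation=cv2.INTER_CUBIC))
def st():
    o=get_obs();R=Rot.from_quat(o['ee_rot']).as_matrix();print(o['clock'].round(2) if hasattr(o['clock'],'round') else o['clock'],"pos",o['position'].round(4),"yaw",np.degrees(np.arctan2(R[1,0],R[0,0])).round(2),"xz",R[2,0].round(4),R[2,1].round(4),"F",o['ft_force'].round(1),"T",o['torque'].round(2),"w",round(o['grip_width'],3));return o
E
python3 - <<'E'
from h import *
o=st();print(o['joint_pos']);look("a")
E
```

```text
clock: 5.75
position: [0.4819, -0.2738, 0.0876]
ee_rot: [0.999, 0.041, 0.0, 0.001]
ft_force: [0.0, 0.3, -0.2]
grip_width: 0.198
clock: 6.15
position: [0.4821, -0.2673, 0.088]
ee_rot: [0.997, -0.078, -0.0, 0.0]
ft_force: [0.2, -0.1, -1.0]
grip_width: 0.194
6.15 pos [ 0.4821 -0.2673  0.088 ] yaw -8.96 xz -0.0001 0.0002 F [ 0.2 -0.1 -1. ] T [ 0.02 -0.01 -0.03] w 0.194
[ 0.75131752  0.32323258 -0.38193851  1.80272303  0.13776238  1.04167737
 -1.40960727]
```

View pics/a_top.png

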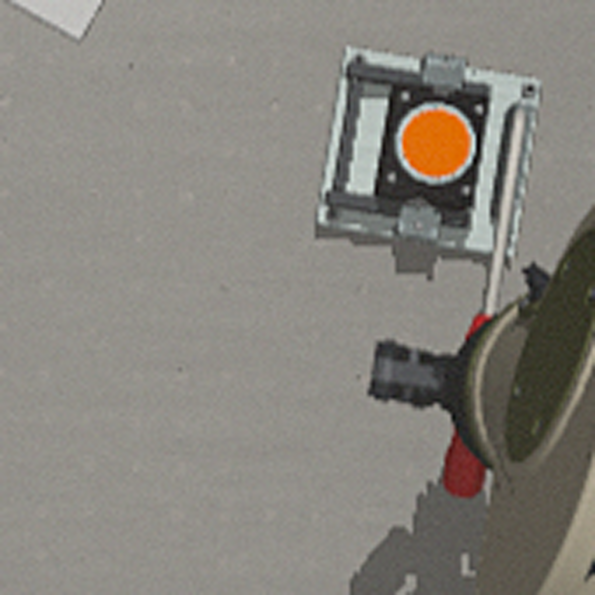

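View pics/a_scene.png

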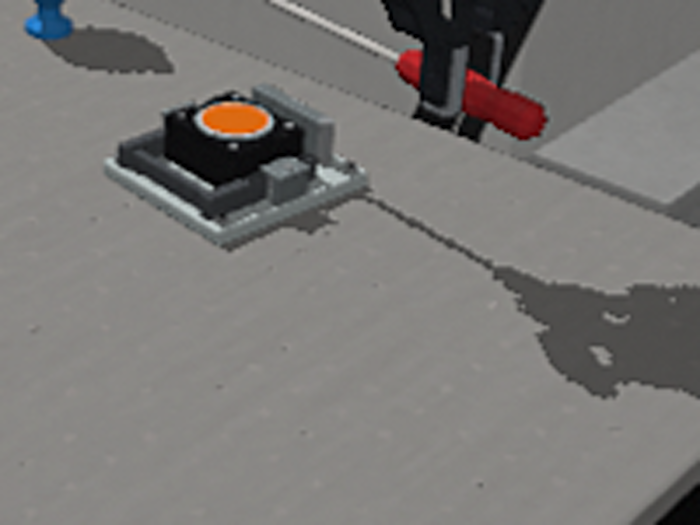

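Run:
```python
from h import *
p=cv2.imread("pics/a_scene_full.png");cv2.imwrite("pics/a_sc2.png",cv2.resize(p[90:180,280:410],None,fx=6,fy=6,interpolation=cv2.INTER_CUBIC))
t=cv2.imread("pics/a_top_full.png");cv2.imwrite("pics/a_tc2.png",cv2.resize(t[140:230,340:420],None,fx=6,fy=6,interpolation=cv2.INTER_CUBIC))
```

```text
(no output)
```

View pics/a_sc2.png

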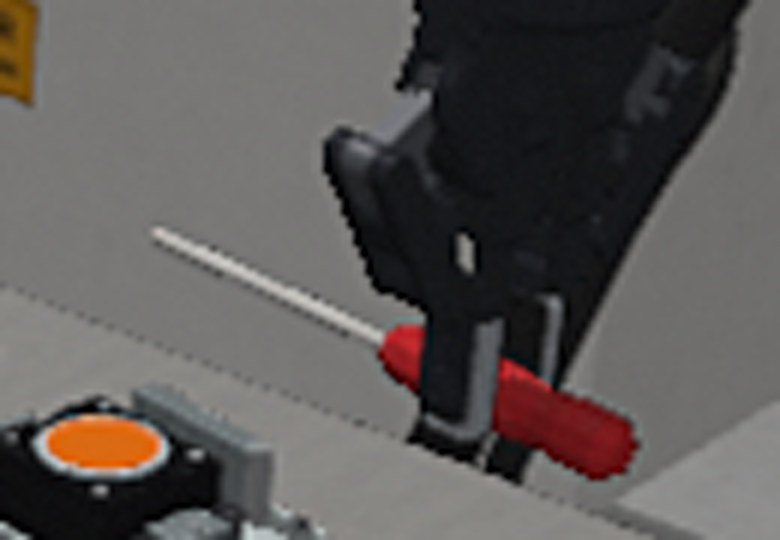

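View pics/a_tc2.png

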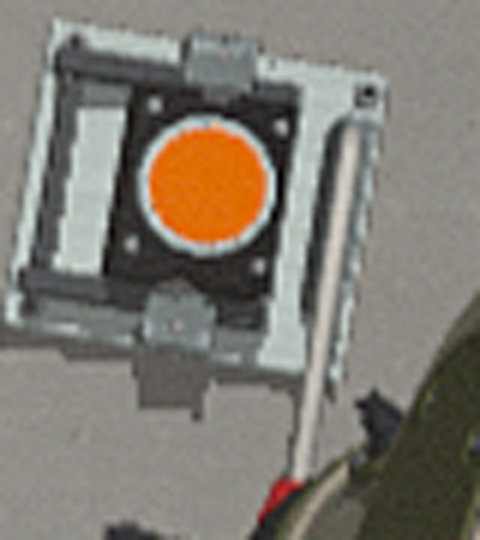

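```bash
cat >> h.py <<'E'
def tri(us,ut):
    Ps=[camera_model(n)["camera_matrix"]@np.c_[camera_model(n)["R"],camera_model(n)["t"]] for n in("scene","top")]
    X=cv2.triangulatePoints(Ps[0],Ps[1],np.array(us,float).reshape(2,1),np.array(ut,float).reshape(2,1)).ravel();return X[:3]/X[3]
def dock(X,yaw=-9.2,o=(.613,-.256)):
    a=np.radians(yaw);d=np.array(X[:2])-o;return np.r_[np.cos(a)*d[0]+np.sin(a)*d[1],-np.sin(a)*d[0]+np.cos(a)*d[1],X[2]]*1000
E
python3 - <<'E'
from h import *
f=lambda q,o:np.array(o)+(np.array(q)+.5)/6-.5
for a,b in(((157,234),(352,126)),((385,340),(297,480))):
    us=f(a,(280,90));ut=f(b,(340,140));X=tri(us,ut);print(X,dock(X),"proj err",proj("scene",X)-us,proj("top",X)-ut, "at z.0995",dock(ray("top",*ut,.0995)))
# wall top inner edge in dock coordinates from top picture (crop s:7 from c_amb): inner-left edge of top face
for q in((478,172),(443,385),(520,172)): 
    X=ray("top",330+(q[0]+.5)/7-.5,135+(q[1]+.5)/7-.5,.036);print("wall",dock(X))
for q in((422,135),(383,420)):
    X=ray("top",330+(q[0]+.5)/7-.5,135+(q[1]+.5)/7-.5,.038);print("cass right edge",dock(X))
E
```

```text
[ 0.62210749 -0.28866907  0.096578  ] [ 14.21349936 -30.79270875  96.57799985] proj err [-0.27535406 -0.01332377] [0.22130931 0.29268472] at z.0995 [ 14.05426426 -29.73908272  99.5       ]
[ 0.5203973  -0.27201352  0.09867374] [-88.85122155 -30.61295535  98.6737372 ] proj err [0.41576391 0.00202083] [-0.29560164 -0.42808283] at z.0995 [-89.55004695 -31.0658804   99.5       ]
wall [ 29.56333391 -41.4275114   36.        ]
wall [-28.37783568 -41.67499613  36.        ]
wall [ 31.55383316 -52.434969    36.        ]
cass right edge [ 36.30044011 -24.73552555  38.        ]
cass right edge [-40.6752065  -27.18975075  38.        ]
```

```bash
python3 -m creep '[[0,0,0,0,2.5,25,255],[0,0,0,0,0,24,255],[0,0,0,0,0,0,255],[0,0,0,0,0,0,255]]' 100
python3 - <<'E'
from h import *
st()
p,d=camera("scene");cv2.imwrite("pics/b_s.png",cv2.resize(p[120:210,250:370],None,fx=6,fy=6,interpolation=cv2.INTER_CUBIC))
p,d=camera("top");cv2.imwrite("pics/b_t.png",cv2.resize(p[140:230,340:420],None,fx=6,fy=6,interpolation=cv2.INTER_CUBIC))
E
```

```text
clock: 6.65
position: [0.4818, -0.2697, 0.0394]
ee_rot: [0.997, -0.079, -0.0, -0.0]
ft_force: [0.7, 0.5, -0.7]
grip_width: 0.197
6.65 pos [ 0.4818 -0.2697  0.0394] yaw -9.11 xz -0.0004 -0.0003 F [ 0.7  0.5 -0.7] T [ 0.04 -0.04 -0.02] w 0.197
```

View pics/b_s.png

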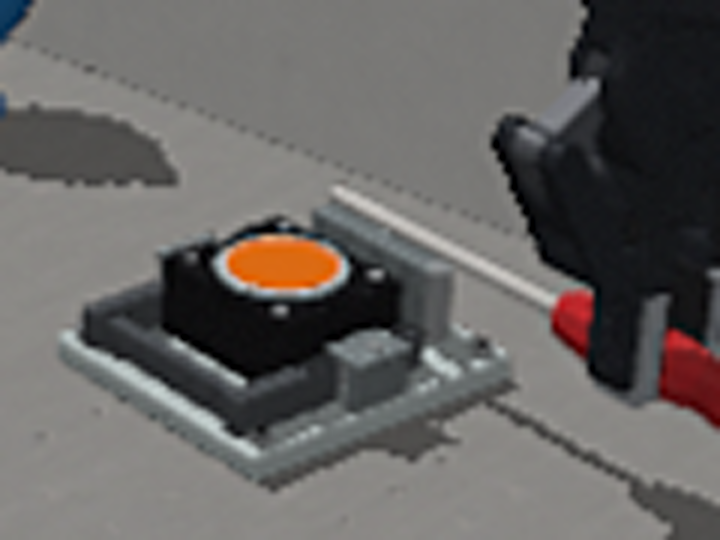

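View pics/b_t.png

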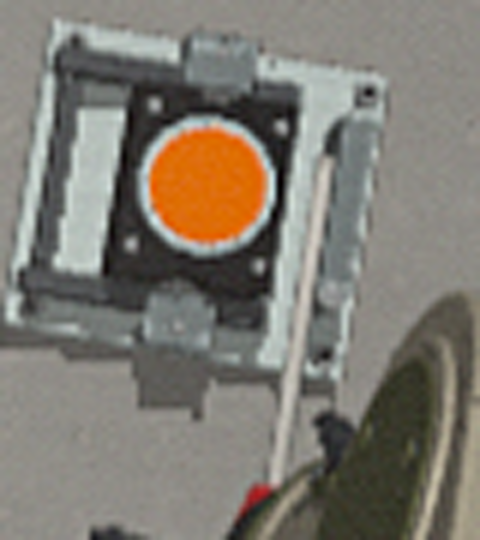

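Run:
```python
from h import *
f=lambda q:np.array((340,140))+(np.array(q)+.5)/6-.5
for q in((326,158),(300,320),(275,470)): print(dock(ray("top",*f(q),.049)))
for q in((345,120),(318,300)): print("wall",dock(ray("top",*f(q),.036)))
X=tri(np.array((250,120))+(np.array((335,190))+.5)/6-.5,f((326,158)));print(X,dock(X))
```

```text
[ 13.20216341 -33.76154658  49.        ]
[-37.34465775 -34.18118794  49.        ]
[-83.8859803  -34.29031692  49.        ]
wall [ 28.48863824 -40.1442522   36.        ]
wall [-28.49043972 -41.17827119  36.        ]
[ 0.62086775 -0.29141996  0.04853388] [ 13.42952503 -33.70642456  48.53387869]
```

```bash
python3 -m creep '[[0,0,0,0.5,0,10,255],[0,0,0,0,0,10,255],[0,0,0,0,0,0,255],[0,0,0,0,0,0,255]]' 100
python3 - <<'E'
from h import *
st()
p,d=camera("top");cv2.imwrite("pics/c_t.png",cv2.resize(p[140:230,340:420],None,fx=6,fy=6,interpolation=cv2.INTER_CUBIC))
E
```

```text
clock: 7.15
position: [0.482, -0.2697, 0.0186]
ee_rot: [0.997, -0.08, -0.0, -0.0]
ft_force: [-1.2, -0.6, -0.6]
grip_width: 0.2
7.15 pos [ 0.482  -0.2697  0.0186] yaw -9.17 xz -0.0007 -0.0003 F [-1.2 -0.6 -0.6] T [ 0.01 -0.    0.03] w 0.2
```

View pics/c_t.png

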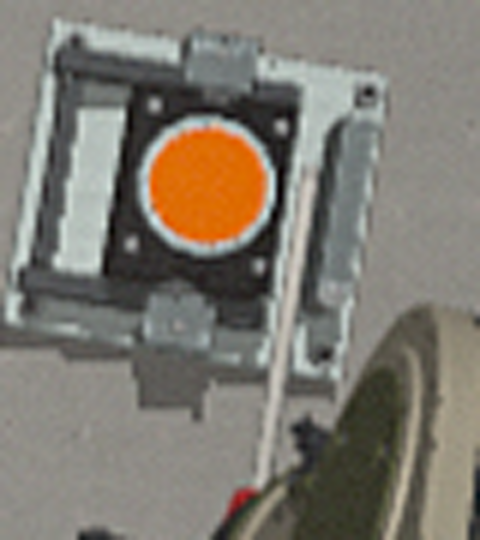

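```bash
python3 -m creep '[[0,0,0,0,2,0,255],[0,0,0,0,1,0,255],[0,0,0,0,0,0,255]]' 100; python3 -m creep '[[0,0,0,0,1,0,255],[0,0,0,0,0,0,255]]' 100;python3 -c "
from h import *
st()"
```

```text
clock: 7.5
position: [0.482, -0.273, 0.0192]
ee_rot: [0.997, -0.08, 0.0, 0.0]
ft_force: [0.1, 0.6, -0.8]
grip_width: 0.194
clock: 7.7
position: [0.4818, -0.2737, 0.0191]
ee_rot: [0.997, -0.08, 0.0, -0.0]
ft_force: [1.2, 1.4, -0.7]
grip_width: 0.195
7.7 pos [ 0.4818 -0.2737  0.0191] yaw -9.15 xz 0.0003 -0.0001 F [ 1.2  1.4 -0.7] T [ 0.26 -0.15  0.18] w 0.195
```

```bash
python3 -m creep '[[0,0,-0.04,-0.3,4.1,0,255],[0,0,-0.04,-0.3,4.1,0,255],[0,0,-0.04,-0.3,4.1,0,255],[0,0,0,0,0,0,255]]' 120; python3 -c "
from h import *
st()"
```

```text
clock: 8.1
position: [0.4792, -0.2862, 0.019]
ee_rot: [1.0, -0.02, -0.0, -0.0]
ft_force: [0.2, -0.2, -1.3]
grip_width: 0.187
8.1 pos [ 0.4792 -0.2862  0.019 ] yaw -2.29 xz -0.0 -0.0001 F [ 0.2 -0.2 -1.3] T [ 0.31 -0.04  0.15] w 0.187
```

```bash
python3 -m creep '[[0,0,-0.03,-0.2,3.3,0,255],[0,0,-0.03,-0.2,3.3,0,255],[0,0,0,0,0,0,255]]' 120; python3 -c "
from h import *
st()
p,d=camera('top');cv2.imwrite('pics/d_t.png',cv2.resize(p[140:230,340:420],None,fx=6,fy=6,interpolation=cv2.INTER_CUBIC))"
```

```text
clock: 8.4
position: [0.4787, -0.2924, 0.019]
ee_rot: [1.0, 0.01, -0.0, -0.0]
ft_force: [-0.4, 1.5, -1.7]
grip_width: 0.194
8.4 pos [ 0.4787 -0.2924  0.019 ] yaw 1.1 xz -0.0 -0.0003 F [-0.4  1.5 -1.7] T [ 0.39 -0.04  0.21] w 0.194
```

View pics/d_t.png

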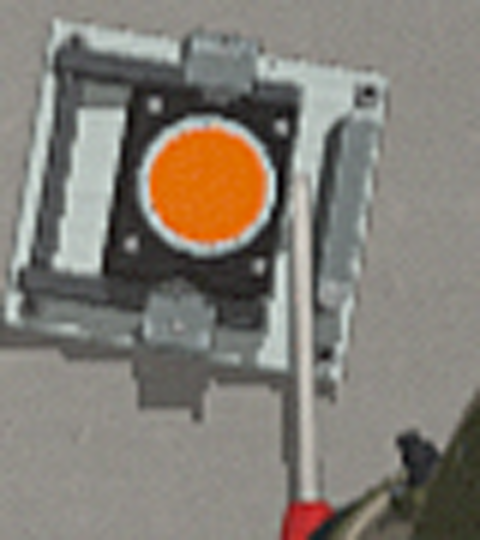

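```bash
python3 -m creep '[[0,0,-0.02,-0.2,2.5,0,255],[0,0,-0.02,-0.2,2.2,0,255],[0,0,0,0,0,0,255]]' 120;  python3 -c "
from h import *
st()"; python3 -m creep '[[0,0,-0.02,-0.2,2.2,0,255],[0,0,-0.02,-0.2,2.2,0,255],[0,0,0,0,0,0,255]]' 120;  python3 -c "
from h import *
st()
p,d=camera('top');cv2.imwrite('pics/e_t.png',cv2.resize(p[140:230,340:420],None,fx=6,fy=6,interpolation=cv2.INTER_CUBIC))"
```

```text
clock: 8.75
position: [0.4787, -0.297, 0.019]
ee_rot: [1.0, 0.03, 0.0, -0.0]
ft_force: [0.7, 3.6, -0.4]
grip_width: 0.186
8.75 pos [ 0.4787 -0.297   0.019 ] yaw 3.49 xz 0.0003 -0.0003 F [ 0.7  3.6 -0.4] T [ 0.75 -0.32  0.32] w 0.186
clock: 9.05
position: [0.4786, -0.3016, 0.019]
ee_rot: [0.999, 0.051, 0.0, -0.0]
ft_force: [1.7, 4.8, -0.4]
grip_width: 0.195
9.05 pos [ 0.4786 -0.3016  0.019 ] yaw 5.83 xz 0.0004 -0.0002 F [ 1.7  4.8 -0.4] T [ 0.95 -0.46  0.39] w 0.195
```

View pics/e_t.png

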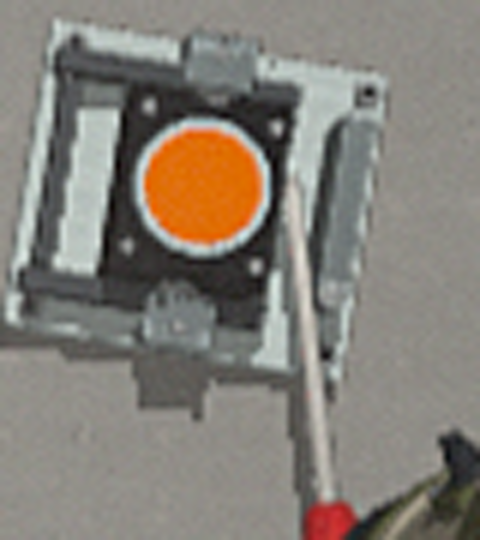

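```bash
python3 -m creep '[[0,0,-0.02,-0.2,2.1,0,255],[0,0,-0.02,-0.2,2.1,0,255],[0,0,-0.02,-0.2,2.1,0,255],[0,0,-0.02,-0.2,2.1,0,255],[0,0,-0.02,-0.2,2.1,0,255],[0,0,-0.02,-0.2,2.1,0,255],[0,0,-0.02,-0.2,2.1,0,255],[0,0,0,0,0,0,255]]' 120;  python3 -c "
from h import *
st()
p,d=camera('top');cv2.imwrite('pics/f_t.png',cv2.resize(p[140:230,340:420],None,fx=6,fy=6,interpolation=cv2.INTER_CUBIC))
hs=cv2.cvtColor(p,cv2.COLOR_BGR2HSV)[140:210,340:410];m=cv2.inRange(hs,(8,150,120),(22,255,255));M=cv2.moments(m,True);print(dock(ray('top',M['m10']/M['m00']+340,M['m01']/M['m00']+140,.038))-dock(np.array([.61317,-.25719,.038])))"
```

```text
clock: 9.9
position: [0.4801, -0.3159, 0.0191]
ee_rot: [0.993, 0.121, 0.001, -0.0]
ft_force: [2.2, 5.9, -0.6]
grip_width: 0.192
9.9 pos [ 0.4801 -0.3159  0.0191] yaw 13.86 xz 0.0012 -0.0004 F [ 2.2  5.9 -0.6] T [ 1.15 -0.72  0.33] w 0.192
[-1.11922568e+00  5.26239308e+00  3.55271368e-14]
```

View pics/f_t.png

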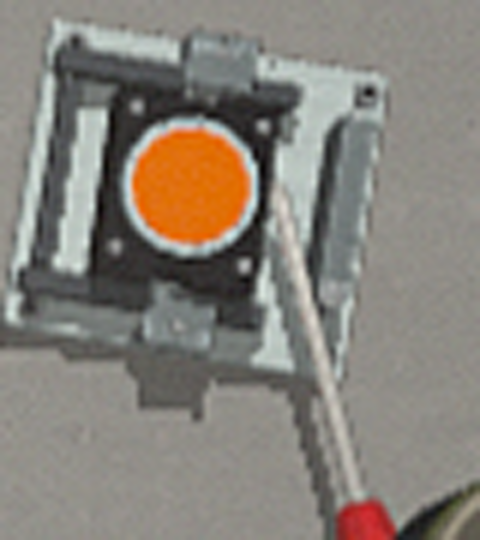

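```bash
python3 -m creep '[[0,0,-0.025,-0.2,2.6,0,255],[0,0,-0.025,-0.2,2.6,0,255],[0,0,-0.025,-0.2,2.6,0,255],[0,0,-0.025,-0.2,2.6,0,255],[0,0,-0.025,-0.2,2.6,0,255],[0,0,0,0,0,0,255],[0,0,0,0,0,0,255]]' 120;  python3 -c "
from h import *
st()
p,d=camera('top');cv2.imwrite('pics/g_t.png',cv2.resize(p[140:230,340:420],None,fx=6,fy=6,interpolation=cv2.INTER_CUBIC))
hs=cv2.cvtColor(p,cv2.COLOR_BGR2HSV)[140:210,340:410];m=cv2.inRange(hs,(8,150,120),(22,255,255));M=cv2.moments(m,True);print(dock(ray('top',M['m10']/M['m00']+340,M['m01']/M['m00']+140,.038))-dock(np.array([.61317,-.25719,.038])))"
```

```text
clock: 10.65
position: [0.4814, -0.3289, 0.0187]
ee_rot: [0.983, 0.181, -0.001, -0.0]
ft_force: [-0.2, 4.0, 0.4]
grip_width: 0.193
10.65 pos [ 0.4814 -0.3289  0.0187] yaw 20.89 xz -0.001 -0.0009 F [-0.2  4.   0.4] T [0.92 0.19 0.43] w 0.193
[-3.24135400e-02  8.51293406e+00  3.55271368e-14]
```

View pics/g_t.png

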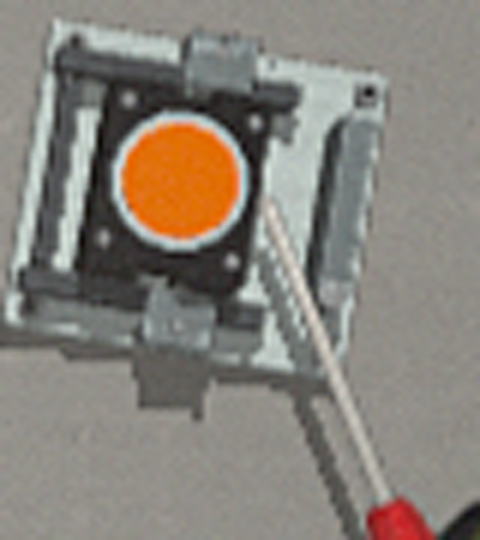

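```bash
python3 -m creep '[[0,0,-0.025,-0.2,2.6,0,255],[0,0,-0.025,-0.2,2.6,0,255],[0,0,-0.015,-0.1,1.5,0,255],[0,0,0,0,0,0,255],[0,0,0,0,0,0,255]]' 120;  python3 -c "
from h import *
st()
p,d=camera('top');cv2.imwrite('pics/h_t.png',cv2.resize(p[140:230,340:420],None,fx=6,fy=6,interpolation=cv2.INTER_CUBIC))
hs=cv2.cvtColor(p,cv2.COLOR_BGR2HSV)[140:210,340:410];m=cv2.inRange(hs,(8,150,120),(22,255,255));M=cv2.moments(m,True);print(dock(ray('top',M['m10']/M['m00']+340,M['m01']/M['m00']+140,.038))-dock(np.array([.61317,-.25719,.038])))"
```

```text
clock: 11.2
position: [0.484, -0.3355, 0.0189]
ee_rot: [0.977, 0.214, -0.0, -0.0]
ft_force: [-0.9, 5.0, -0.3]
grip_width: 0.195
11.2 pos [ 0.484  -0.3355  0.0189] yaw 24.68 xz -0.0002 -0.0004 F [-0.9  5.  -0.3] T [1.1  0.2  0.44] w 0.195
[2.66029948e-04 1.01047501e+01 3.55271368e-14]
```

View pics/h_t.png

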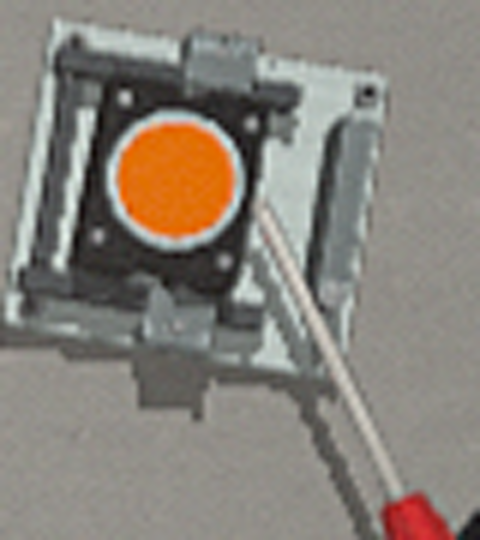

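```bash
python3 -m creep '[[0,0,0.04,0.3,-4.4,0,255],[0,0,0.04,0.3,-4.4,0,255],[0,0,0.04,0.3,-4.2,0,255],[0,0,0.04,0.3,-4.1,0,255],[0,0,0.04,0.3,-4.1,0,255],[0,0,0,0,0,0,255]]' 120;  python3 -c "
from h import *
st()
p,d=camera('top');cv2.imwrite('pics/i_t.png',cv2.resize(p[140:230,340:420],None,fx=6,fy=6,interpolation=cv2.INTER_CUBIC))"
```

```text
clock: 11.85
position: [0.4776, -0.315, 0.0188]
ee_rot: [0.993, 0.114, -0.001, -0.0]
ft_force: [-1.6, 3.5, -1.2]
grip_width: 0.189
11.85 pos [ 0.4776 -0.315   0.0188] yaw 13.14 xz -0.0011 -0.0002 F [-1.6  3.5 -1.2] T [0.84 0.46 0.48] w 0.189
```

View pics/i_t.png

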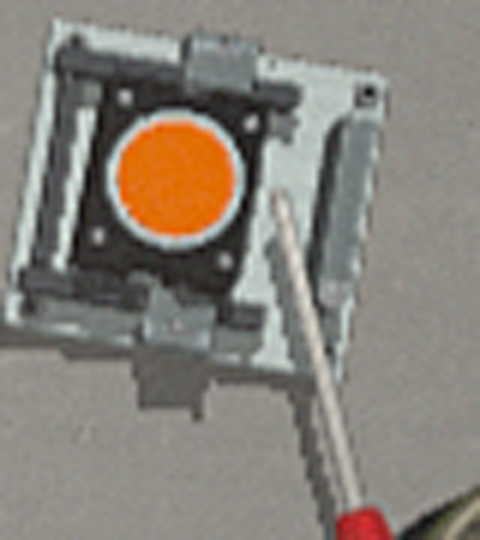

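```bash
python3 -m creep '[[0,0,0,0,-2.5,0,255],[0,0,0,0,0,-20,255],[0,0,0,0,0,-30,255],[0,0,0,0,0,-30,255],[0,0,0,0,0,0,255],[0,0,0,0.7,-25,0,255],[0,0,0,0.7,-40,0,255],[0,0,0,0.7,-40,0,255]]' 100
python3 -m creep '[[0,0,0,0.7,-40,0,255],[0,0,0,0.7,-40,0,255],[0,0,0,0,-30,0,255],[0,0,0,0,0,0,255],[0,0,0,0,0,0,255]]' 100
python3 -c "
from h import *
st();look('j')"
```

```text
clock: 12.7
position: [0.4557, -0.21, 0.0989]
ee_rot: [0.994, 0.114, 0.001, 0.001]
ft_force: [0.2, 1.6, -0.3]
grip_width: 0.188
clock: 13.2
position: [0.4326, -0.1031, 0.0992]
ee_rot: [0.993, 0.115, 0.001, 0.001]
ft_force: [0.1, -0.5, -0.5]
grip_width: 0.19
13.2 pos [ 0.4326 -0.1031  0.0992] yaw 13.2 xz 0.001 0.0015 F [ 0.1 -0.5 -0.5] T [-0.03  0.01 -0.02] w 0.19
```

View pics/j_scene_full.png

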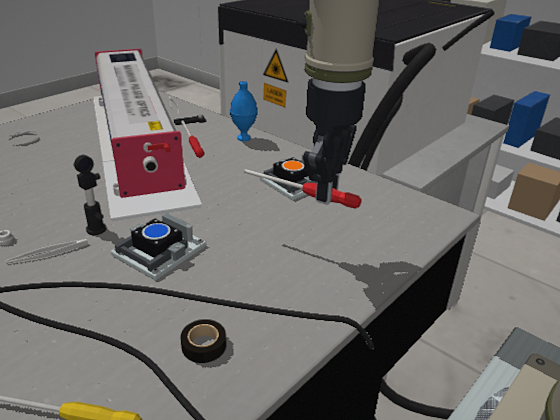

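View pics/j_top_full.png

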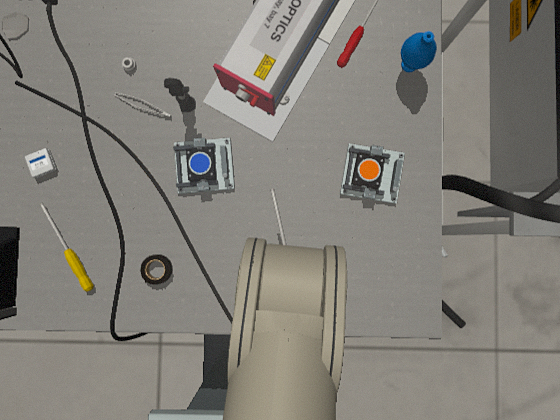

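```bash
python3 -m creep '[[0,0,0,0,0,35,255],[0,0,0,0,0,35,255],[0,0,0,0,0,18,255],[0,0,0,0,0,6,255],[0,0,0,0,0,3,255],[0,0,0,0,0,2,255],[0,0,0,0,0,0,255]]' 100
python3 -c "
from h import *
st()"
```

```text
clock: 14.0
position: [0.4327, -0.103, 0.0007]
ee_rot: [0.993, 0.114, 0.001, 0.0]
ft_force: [-0.4, 0.8, 0.5]
grip_width: 0.196
14.0 pos [ 0.4327 -0.103   0.0007] yaw 13.15 xz 0.0011 0.0009 F [-0.4  0.8  0.5] T [ 0.05 -0.01 -0.05] w 0.196
```

```bash
python3 -m creep '[[0,0,0,0,0,2,255],[0,0,0,0,0,0,255]]' 100
python3 -m creep '[[0,0,0,0,0,0,190],[0,0,0,0,0,0,150],[0,0,0,0,0,0,100],[0,0,0,0,0,0,0],[0,0,0,0,0,0,0],[0,0,0,0,0,0,0],[0,0,0,0,0,0,0],[0,0,0,0,0,0,0]]' 20
python3 -c "
from h import *
st()
p,d=camera('scene');cv2.imwrite('pics/k.png',cv2.resize(p[170:310,220:400],None,fx=4,fy=4))"
```

```text
clock: 14.2
position: [0.4329, -0.1029, -0.0012]
ee_rot: [0.993, 0.115, 0.001, 0.001]
ft_force: [0.6, -1.0, 3.7]
grip_width: 0.193
clock: 15.0
position: [0.4321, -0.1026, -0.002]
ee_rot: [0.993, 0.115, 0.0, 0.0]
ft_force: [-1.1, -0.2, 1.3]
grip_width: 1.003
15.0 pos [ 0.4321 -0.1026 -0.002 ] yaw 13.17 xz 0.0 0.0 F [-1.1 -0.2  1.3] T [ 0.02 -0.05 -0.04] w 1.003
```

View pics/k.png

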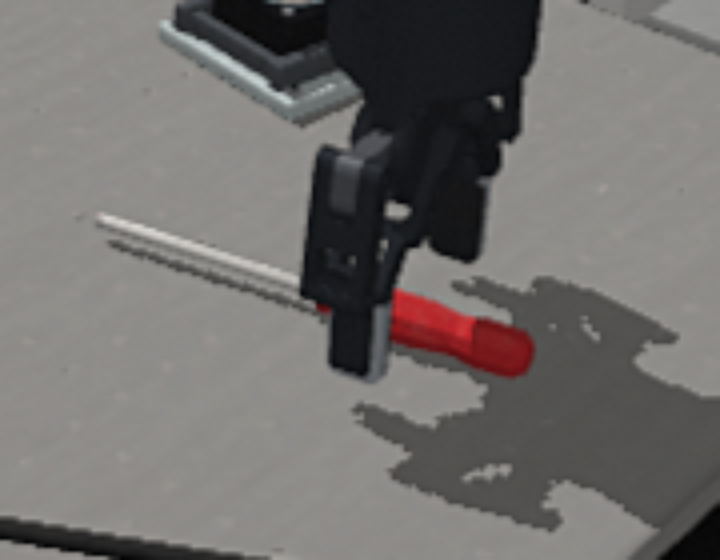

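Released, with the driver flat on the table. Next I retreat straight up and do a last check.

```bash
python3 -m creep '[[0,0,0,0,0,-15,0],[0,0,0,0,0,-40,0],[0,0,0,0,0,-40,0],[0,0,0,0,0,-40,0],[0,0,0,0,0,0,0],[0,0,0,0,0,0,0]]' 20
python3 - <<'E'
from h import *
st();look('l')
p=cv2.imread('pics/l_top_full.png');q=cv2.imread('pics/top0.png')
for n,im in(("before",q),("after",p)):
  hs=cv2.cvtColor(im,cv2.COLOR_BGR2HSV)
  for nm,lo,hi,roi in(("orange",(8,150,120),(22,255,255),(340,140,70,70)),("blue",(105,120,100),(125,255,255),(170,130,70,70))):
    x,y,w,h=roi;m=cv2.inRange(hs[y:y+h,x:x+w],lo,hi);M=cv2.moments(m,True);print(n,nm,dock(ray("top",M['m10']/M['m00']+x,M['m01']/M['m00']+y,.038)).round(1))
E
```

```text
clock: 15.65
position: [0.4325, -0.1028, 0.1337]
ee_rot: [0.993, 0.115, 0.001, 0.001]
ft_force: [-0.7, -0.8, -0.9]
grip_width: 0.998
15.65 pos [ 0.4325 -0.1028  0.1337] yaw 13.15 xz 0.0014 0.0016 F [-0.7 -0.8 -0.9] T [0.01 0.04 0.01] w 0.998
before orange [ 0.4 -1.1 38. ]
before blue [-43.2 321.8  38. ]
after orange [ 0.6  8.9 38. ]
after blue [-43.2 321.8  38. ]
```

View pics/l_scene_full.png

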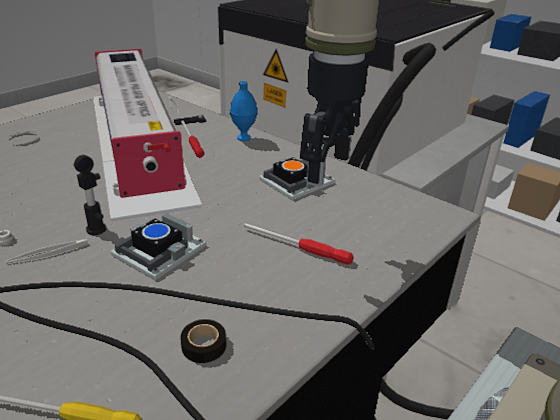

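The driver lies flat at (245,226) to (352,260), clear of both docks. The amber cassette is about 10 mm off its seat, and the blue one has not moved.

```bash
python3 -c "
from workcell import *
print(hand_in())"
```

```text
the job is handed in; nothing more can be done
None
```

I gripped the red driver by its handle, put the shaft into the gap and levered about the wall's near end (roughly 0.6 rad in all). I then laid the driver back where it had been and handed in at about 15.8 s; no verdict was reported.

- **Amber cassette:** The top view puts it 10.0 mm along the dock's +y from its seat. It still showed that after the driver was withdrawn, and it looks flat between the rails.
- **Bearing on the wall:** I have no contact sensor for this. While the cassette had moved only about 1.5 mm, the wrist felt about 5 N, which is what the lever should give for about 10 N at the tip.
- **Blue cassette:** It shows 0.0 mm of movement.
- **Driver:** In the scene view it lies flat on the table, well clear of both docks.

**A check that disagreed:** In the pictures the fingertips stand about 33 mm farther back than the stated `finger_overhang` relative to the reported TCP. Because of this the first grasp closed above the handle, on nothing. I reopened, set the height from the pictures, and the second grasp held.

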